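# Snap the lid of the dumpling-filling box shut

## Task

The lid of the steel food box is laid on but not yet snapped shut all round. With the gripper's fingertips, press down around its rim, section by section, until every one of the six sections has clicked fully shut. Only press: do not grasp or lift the box or its lid, leave the things around it where they stand, and finish with the hand clear of the box.

Things in the scene. Friction and masses are not known exactly. Their poses are not given: they have to be found in the camera images.
- box: The rectangular stainless-steel food box to be closed, 70 mm high, full, about 2 kg, on a thin dark non-slip mat (188 x 248 mm, 2 mm thick) on which it does not slide. On it lies a milky-white press-on lid, 164 (x) by 224 mm (y), hooked round its rim. Origin: centre of the underside, 2 mm above the table; z up, +x away from the robot at yaw 0 (yaw within 0.4 rad), long side along y.
- lid_middle (a point): Centre of the lid's sunk middle face, 65 mm above the table. Round it runs the raised flat rim, 22 mm wide; its centre line is a 142 (x) by 202 mm (y) rectangle, corner radius 25 mm. The rim is notched into six sections: two straight ones, 74 mm long, in the middle of the long sides, and four corners, which reach to the middle of the short sides. A flat 20 mm lift tab sticks out at one corner.
- left_near (a point): Where to press the rim section at the left corner on the side nearer the robot (box +y, -x): mid-width, mid-length of its flat upper face, box x -64, y 94 mm. It sinks with the section: 83 mm above the table when up, 76 mm when shut.
- left_far (a point): Where to press the rim section at the left corner on the side away from the robot (box +y, +x): mid-width, mid-length of its flat upper face, box x 64, y 94 mm. It sinks with the section: 83 mm above the table when up, 76 mm when shut.
- right_far (a point): Where to press the rim section at the right corner on the side away from the robot (box -y, +x): mid-width, mid-length of its flat upper face, box x 64, y -94 mm. It sinks with the section: 83 mm above the table when up, 76 mm when shut.
- right_near (a point): Where to press the rim section at the right corner on the side nearer the robot (box -y, -x; the one with the lift tab): mid-width, mid-length of its flat upper face, box x -64, y -94 mm. It sinks with the section: 83 mm above the table when up, 76 mm when shut.
- far_side (a point): Where to press the rim section at the middle of the long side away from the robot (box +x): mid-width, mid-length of its flat upper face, box x 71, y 0 mm. It sinks with the section: 83 mm above the table when up, 76 mm when shut.
- near_side (a point): Where to press the rim section at the middle of the long side nearer the robot (box -x): mid-width, mid-length of its flat upper face, box x -71, y 0 mm. It sinks with the section: 83 mm above the table when up, 76 mm when shut.
- snap_left_near (a joint): How far the section at the left corner on the side nearer the robot (box +y, -x) is pressed straight down, in m: 0 standing up, 0.007 fully shut; it starts up and rests only at one end or the other. Pushed, it resists with up to about 10 N in the first 2 mm, gives way about half-way, clicks down and stays.
- snap_left_far (a joint): How far the section at the left corner on the side away from the robot (box +y, +x) is pressed straight down, in m: 0 standing up, 0.007 fully shut; it starts up and rests only at one end or the other. Pushed, it resists with up to about 10 N in the first 2 mm, gives way about half-way, clicks down and stays.
- snap_right_far (a joint): How far the section at the right corner on the side away from the robot (box -y, +x) is pressed straight down, in m: 0 standing up, 0.007 fully shut; it starts up and rests only at one end or the other. Pushed, it resists with up to about 10 N in the first 2 mm, gives way about half-way, clicks down and stays.
- snap_right_near (a joint): How far the section at the right corner on the side nearer the robot (box -y, -x; the one with the lift tab) is pressed straight down, in m: 0 standing up, 0.007 fully shut; it starts up and rests only at one end or the other. Pushed, it resists with up to about 10 N in the first 2 mm, gives way about half-way, clicks down and stays.
- snap_far_side (a joint): How far the section at the middle of the long side away from the robot (box +x) is pressed straight down, in m: 0 standing up, 0.007 fully shut; it starts up and rests only at one end or the other. Pushed, it resists with up to about 10 N in the first 2 mm, gives way about half-way, clicks down and stays.
- snap_near_side (a joint): How far the section at the middle of the long side nearer the robot (box -x) is pressed straight down, in m: 0 standing up, 0.007 fully shut; it starts up and rests only at one end or the other. Pushed, it resists with up to about 10 N in the first 2 mm, gives way about half-way, clicks down and stays.
- bowl: Small empty steel bowl, 100 mm across, 42 mm high, near the left end of the box. Origin: centre of the underside. A bystander.
- rolling_pin: Wooden rolling pin, 28 mm thick, 260 mm long along its y axis, lying beyond the long side of the box that is away from the robot. Origin: underside, mid-length. A bystander.
- spatula: Wooden-handled spatula lying flat beside the right end of the box, 240 mm long along its x axis. Origin: underside. A bystander.
- jar: Small glass jar with a steel lid, 58 mm across, 75 mm high, near the left end of the box. Origin: centre of the underside. A bystander.

How it is judged:
By the outcome, as a careful person would: the job done as asked, in the order asked, and still so for the second after the job is handed in, with the robot touching nothing.
It also fails if it takes over 58 s, if anything falls off the work surface, if the arm or the gripper's body presses on something with over 40 N, if the wrist force passes 120 N, or if a joint passes its speed limit or range.

## Robot

A 6-joint arm with a two-finger parallel gripper is mounted at the origin on the work surface. World frame = base frame: x ahead of the robot, y to its left, z up, the work surface at z = 0. Lengths are in m, angles in rad, forces in N, time in s.
With the tool pointing down it reaches from about 0.325 to 0.9 m from the base axis. Payload 3.5 kg.
Tool frame: the origin (TCP) lies midway between the tips of the shut fingers; the grasp point (between the pads) lies 19 mm behind it; z points along the fingers, x is the direction in which the jaws open and shut, and the axes are right-handed (so a half turn about z gives the same grasp; the last joint's range is limited). The gripper opens to 85 mm and grips with 20 to 120 N. Pads are 22 mm wide; open, the fingers measure 114 mm over their backs; the gripper's body (76 mm by 85 mm) begins 54 mm behind the grasp point. The pads swing forward as they close: fully open they stand 13 mm farther back than shut.
Start: joints at [1.028, 0.276, -0.026, 1.268, 0, 1.467], TCP at [0.266, 0.566, 0.231] pointing down, gripper open.
Joint ranges: [-3.12, 3.12], [-0.85, 1.88], [-1.08, 1.24], [-1.95, 2.15], [-1.57, 1.53], [-3.14, 3.14]. Speed limits (rad/s): [2.57, 2.57, 3.14, 3.14, 3.14, 3.14].

## Interface

Orientations are given as a rotation vector (axis times angle).
In Python, from workcell import manip, read_camera, camera_params, ticket gives the robot as it stands. The module is installed in compiled form; this text tells all that it offers.
- The arm moves only by the tool arm_command, never from a script. Its argument "commands" is a list of rows, each a list of 7 numbers: the shift along the tool's x, y, z in m, then the turn, a rotation vector about the tool's x, y, z in rad, then the opening, from 0 (shut) to 1 (fully open). A call has 1 to 8 rows; each row is the pose to reach, as a shift and turn from the pose commanded when the call began, along the tool's axes at that moment; what a row does not reach only later rows make up. A row lasts 1/12 s, in which the tool goes at most 41.7 mm and 7.16 degrees, less where a joint would pass 70% of its speed; a pose out of reach is approached as far as the arm can. A call with a gripper value outside its range is refused whole. The fingers move at their own pace and stop on an object; "grip_force" is the grip in N (left out, the last holds). Time passes only in rows, so rows that repeat a pose let the fingers close. It gives the time, the measured TCP pose, the force and the opening at its end, in the units of the state.
- manip.state(): the state, without advancing time (a new reading comes with each control period).
- read_camera(name): name is "scene" or "top" or "wrist"; returns (picture, depth): 400x640x3 uint8, red, green, blue; 400x640 float32, m along the optical axis (not along the pixel's ray), 0 where there is no reading.
- camera_params(name): a dict with "fovy" (degrees; the focal length in pixels is half the picture's height over the tangent of half this angle, whatever the lens; pixels are square), "cx", "cy" (the principal point, pixels), "distortion" ([k1, k2, p1, p2, k3] as OpenCV has them; the pictures are not rectified), "rvec" (rotation vector, rad) and "tvec" (3), from world to camera coordinates, as OpenCV has them. Camera axes: x right, y down, z forward; pixel columns grow to the right and rows downward; lengths in m; the calibration is good to about 2 mm. A picture is of the moment at which its call begins: read the wrist's pose just before it. camera_params takes no time and is no camera call; for the wrist camera it gives the pose at the moment of the call.
- ticket.hand_in(): hands the job in, once; it reports no verdict.
The state is a dict: "t": time; "qpos": joint angles; "qvel": joint speeds; "tau": joint torques, N m; "eef_pos": TCP position; "eef_rot": TCP orientation; "ft_force": force on the tool from outside, world axes, zero at the start; "moment": the same for the moment, N m; "grip_width": finger opening in m.
Only numpy, scipy, OpenCV 4.12 (cv2) and the standard library are available. Lean on these libraries where they do the work, as an engineer would, in place of code of your own. Each camera call takes 0.05 s, during which the arm holds its last target.

## Working session

There is one attempt and no reset: what is moved stays moved. The work goes in short steps, Python scripts to look and compute and a tool call to move; the robot and the scene stay as the last step left them, time stands still between calls to the robot, and variables do not carry over. Pictures are saved under pics/ and viewed, and the job is handed in when it is done.

Besides the shell and the picture viewer there is one more tool, called in YAML: its name, and indented under it one key for each argument. arm_command: Moves the arm, as the interface text tells. Its arguments: {"type":"object","properties":{"commands":{"type":"array","items":{"type":"array","items":{"type":"number"}}},"grip_force":{"type":"number"}},"required":["commands"]}

```bash
mkdir -p pics; ls
python3 - <<'E'
from workcell import manip, read_camera, camera_params
import cv2,numpy as np
print(manip.state())
for n in ("scene","top"):
    p,d=read_camera(n); cv2.imwrite(f"pics/{n}0.png",p[:,:,::-1]); np.savez(f"{n}0.npz",p=p,d=d,**{k:np.array(v) for k,v in camera_params(n).items()}); print(n,camera_params(n))
E
```

```text
pics
{'t': 0.0, 'qpos': array([ 1.02758624e+00,  2.77157760e-01, -2.78870330e-02,  1.26796298e+00,
        3.38171690e-06,  1.46743287e+00]), 'qvel': array([ 4.44393211e-04, -3.38561903e-04,  3.79339164e-04, -8.83489012e-05,
        4.51120899e-04, -2.31667409e-03]), 'tau': array([ 1.39424119e-03, -4.45502079e+01,  2.95205194e+01,  1.62731821e-02,
       -1.02068150e-04,  1.44629141e-06]), 'eef_pos': array([0.26571523, 0.56485793, 0.2301414 ]), 'eef_rot': array([ 2.65172311,  1.68279065, -0.00311078]), 'ft_force': array([-0.03072006,  0.16416981, -0.2078363 ]), 'moment': array([-0.01424322,  0.00710848,  0.02133839]), 'grip_width': 0.08554803225661113}
scene {'fovy': 51.49243011699011, 'cx': 321.2492887078911, 'cy': 201.9395669532336, 'distortion': array([-0.0739724,  0.       ,  0.       ,  0.       ,  0.       ]), 'rvec': array([ 2.16932483,  1.56973492, -0.43014119]), 'tvec': array([-0.25124392, -0.42237854,  1.35594947])}
top {'fovy': 46.27060337456658, 'cx': 319.8991850449221, 'cy': 204.83706568790078, 'distortion': array([-0.03879879,  0.        ,  0.        ,  0.        ,  0.        ]), 'rvec': array([ 2.16507801, -2.11956729,  0.146147  ]), 'tvec': array([0.06492797, 0.5839866 , 1.05251037])}
```

View pics/top0.png

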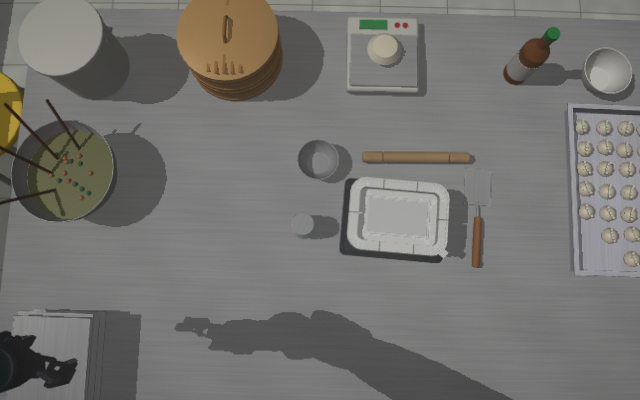

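View pics/scene0.png

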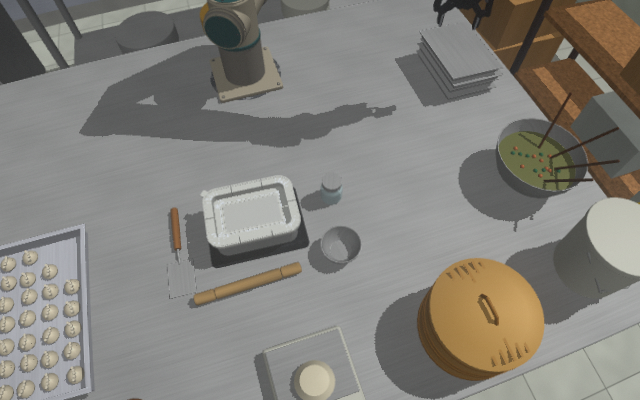

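The top view shows the box with its white lid centred near pixel (398,216). The tab is at about (443,253), the bowl at (319,160), the jar at (303,225), the pin at (416,157) and the spatula at (477,220). Next I measure the rim.

```bash
cat > h.py <<'E'
import numpy as np,cv2
def load(n):
    f=np.load(n); return f
def K(f):
    fl=200/np.tan(np.radians(float(f['fovy']))/2); return np.array([[fl,0,float(f['cx'])],[0,fl,float(f['cy'])],[0,0,1]])
def rays(f,uv):
    n=cv2.undistortPoints(np.asarray(uv,float).reshape(-1,1,2),K(f),f['distortion']).reshape(-1,2)
    R=cv2.Rodrigues(f['rvec'])[0]; r=np.c_[n,np.ones(len(n))]
    return r@R, -R.T@f['tvec']      # dirs (unit cam z), centre
def onplane(f,uv,z):
    d,c=rays(f,uv); return c+d*((z-c[2])/d[:,2])[:,None]
def cloud(f):
    h,w=f['d'].shape; uu,vv=np.meshgrid(np.arange(w),np.arange(h))
    d,c=rays(f,np.c_[uu.ravel(),vv.ravel()]); P=c+d*f['d'].reshape(-1,1); P[f['d'].ravel()==0]=np.nan
    return P.reshape(h,w,3)
E
python3 - <<'E'
from h import *
for n in("top0.npz","scene0.npz"):
    f=load(n);P=cloud(f)
    hsv=cv2.cvtColor(f['p'],cv2.COLOR_RGB2HSV)
    xy=P[...,:2];z=P[...,2]
    if n[0]=='t':
        print('table z',np.nanmedian(z[270:300,330:480]),'mid z',np.nanmedian(z[205:225,380:420]))
    m=(z>.074)&(z<.092)&(xy[...,0]>.3)&(xy[...,0]<.7)&(abs(xy[...,1]+.1)<.25)&(hsv[...,1]<60)
    nl,lab,st,ce=cv2.connectedComponentsWithStats(m.astype(np.uint8))
    i=1+np.argmax(st[1:,4]);m=lab==i
    # opening to drop tab
    vs,us=np.nonzero(m);print(n,st[i],'z',np.median(z[m]),np.percentile(z[m],[5,95]))
    Q=onplane(f,np.c_[us,vs],.083)[:,:2]
    im=np.zeros((600,600),np.uint8); c0=np.median(Q,0)
    q=np.round((Q-c0)*1000+300).astype(int); im[q[:,1],q[:,0]]=255
    im=cv2.morphologyEx(im,cv2.MORPH_CLOSE,np.ones((9,9)))
    cs,_=cv2.findContours(im,cv2.RETR_EXTERNAL,2);c=max(cs,key=cv2.contourArea)
    f2=np.zeros_like(im);cv2.drawContours(f2,[c],-1,255,-1)
    f2=cv2.morphologyEx(f2,cv2.MORPH_OPEN,cv2.getStructuringElement(2,(45,45)))
    cs,_=cv2.findContours(f2,cv2.RETR_EXTERNAL,2);c=max(cs,key=cv2.contourArea)
    (cx,cy),s,a=cv2.minAreaRect(c)
    print('centre',(np.array([cx,cy])-300)/1000+c0,s,a)
    cv2.imwrite('pics/m_'+n[:3]+'.png',np.hstack([im,f2]))
    # 3D cloud points at middle
f=load("top0.npz");P=cloud(f);z=P[...,2]
for nm,(u,v) in dict(bowl=(319,160),jar=(303,225),pinL=(365,157),pinR=(468,158),spat=(477,240)).items(): print(nm,P[v,u])
zz=z[170:270,330:460]; 
cv2.imwrite('pics/crop.png',cv2.resize(f['p'][170:270,330:460,::-1],None,fx=6,fy=6,interpolation=2))
E
```

```text
table z 0.0012580778625055355 mid z 0.06800041360678932
top0.npz [ 346  177  104   81 2971] z 0.08435297042802792 [0.08037057 0.08766337]
centre [ 0.55651343 -0.09902621] (224.9805908203125, 164.70083618164062) 86.07408905029297
scene0.npz [ 201  175  100   74 2386] z 0.08262382332796231 [0.07768921 0.08559568]
centre [ 0.55780903 -0.09907167] (225.92092895507812, 167.9757537841797) 86.33221435546875
bowl [0.69994667 0.08236869 0.00169645]
jar [0.5311518  0.11417678 0.07354073]
pinL [ 0.70339456 -0.02861464  0.02712881]
pinR [ 0.70645254 -0.27750828  0.02659652]
spat [ 0.50937946 -0.29625352  0.01974382]
```

View pics/m_top.png

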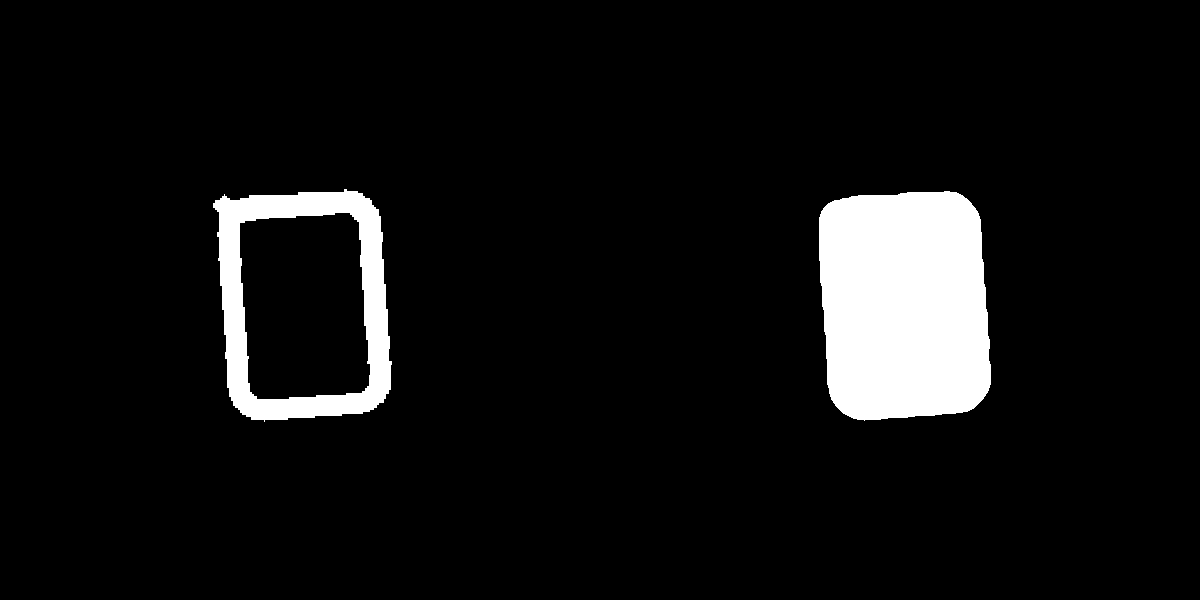

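View pics/crop.png

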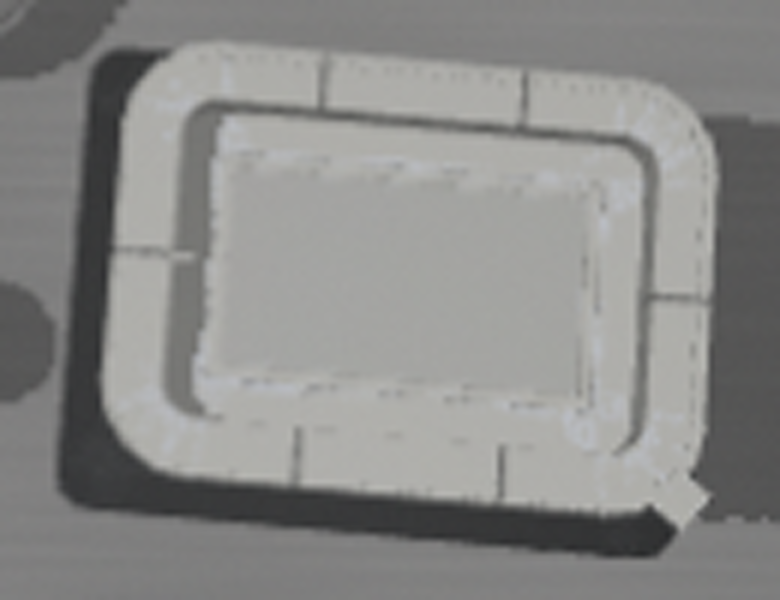

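arm_command:
  commands:
    - [-0.03,0.033,0,0,0,-0.05,0]
    - [-0.055,0.06,0,0,0,-0.1,0]
    - [-0.08,0.088,0,0,0,-0.15,0]
    - [-0.105,0.115,0,0,0,-0.2,0]
    - [-0.13,0.142,0,0,0,-0.25,0]
    - [-0.155,0.17,0,0,0,-0.3,0]
    - [-0.18,0.197,0,0,0,-0.35,0]
    - [-0.2,0.219,0,0,0,-0.374,0]

```text
t: 0.77
eef_pos: [0.3791, 0.2889, 0.2309]
eef_rot: [2.292, 2.149, -0.002]
ft_force: [-0.2, -0.2, -0.0]
grip_width: 0.0
```

```bash
cat > st.py <<'E'
from workcell import manip
import numpy as np
from scipy.spatial.transform import Rotation as R
np.set_printoptions(precision=4,suppress=True)
s=manip.state(); M=R.from_rotvec(s['eef_rot']).as_matrix()
C=np.array([.557,-.099]);a=-.0665;B=np.array([[np.cos(a),-np.sin(a)],[np.sin(a),np.cos(a)]])
p=s['eef_pos']
print('t',s['t'],'tcp',p,'F',s['ft_force'],'w',s['grip_width'],'q',s['qpos'])
print('toolx ang',np.arctan2(M[1,0],M[0,0]),'want',np.pi/2+a,'zaxis',M[:,2],'box xy',B.T@(p[:2]-C))
for n,b in dict(ln=(-.064,.094),ns=(-.071,0),rn=(-.064,-.094),rf=(.064,-.094),fs=(.071,0),lf=(.064,.094)).items():
    w=np.r_[C+B@np.array(b),.15]; print(n,w,'tool shift to z .15',M.T@(w-p))
E
python3 st.py
```

```text
t 0.7667 tcp [0.3791 0.2889 0.2309] F [-0.1585 -0.1508 -0.0473] w 2.4567692205946225e-05 q [ 0.5157  0.0128 -0.3351  1.2238 -0.0006  0.5801]
toolx ang 1.5063626447741727 want 1.5042963267948966 zaxis [-0.0006 -0.001  -1.    ] box xy [-0.2033  0.3752]
ln [ 0.4994 -0.001   0.15  ] tool shift to z .15 [-0.2814  0.1387  0.0811]
ns [ 0.4862 -0.0943  0.15  ] tool shift to z .15 [-0.3754  0.1315  0.0812]
rn [ 0.4869 -0.1885  0.15  ] tool shift to z .15 [-0.4694  0.1383  0.0813]
rf [ 0.6146 -0.197   0.15  ] tool shift to z .15 [-0.4697  0.2663  0.0812]
fs [ 0.6278 -0.1037  0.15  ] tool shift to z .15 [-0.3757  0.2735  0.0811]
lf [ 0.6271 -0.0095  0.15  ] tool shift to z .15 [-0.2817  0.2667  0.081 ]
```

arm_command:
  commands:
    - [-0.035,0.017,0.01,0,0,0,0]
    - [-0.07,0.035,0.02,0,0,0,0]
    - [-0.105,0.052,0.03,0,0,0,0]
    - [-0.14,0.069,0.04,0,0,0,0]
    - [-0.175,0.086,0.05,0,0,0,0]
    - [-0.21,0.103,0.06,0,0,0,0]
    - [-0.24,0.12,0.07,0,0,0,0]
    - [-0.265,0.131,0.075,0,0,0,0]

```text
t: 1.43
eef_pos: [0.4925, 0.0158, 0.1549]
eef_rot: [-2.295, -2.145, 0.002]
ft_force: [0.9, 0.5, -1.0]
grip_width: -0.0004
```

arm_command:
  commands:
    - [-0.015,0.008,0.006,0,0,0,0]
    - [-0.017,0.008,0.006,0,0,0,0]
    - [-0.017,0.008,0.006,0,0,0,0]

```text
t: 1.68
eef_pos: [0.4986, 0.0001, 0.1496]
eef_rot: [-2.294, -2.143, 0.002]
ft_force: [1.4, 0.3, 0.1]
grip_width: 0.0001
```

```bash
python3 st.py
python3 - <<'E'
from workcell import manip, read_camera, camera_params
import cv2,numpy as np
c=camera_params("wrist");p,d=read_camera("wrist"); cv2.imwrite("pics/w1.png",p[:,:,::-1]); np.savez("w1.npz",p=p,d=d,**{k:np.array(v) for k,v in c.items()})
E
```

```text
t 1.6833 tcp [0.4986 0.0001 0.1496] F [1.3798 0.3011 0.1263] w 8.984703388235807e-05 q [-0.1297  0.1151 -0.4056  1.0522  0.0003 -0.0617]
toolx ang 1.5028359943492786 want 1.5042963267948966 zaxis [-0.0021  0.0006 -1.    ] box xy [-0.0648  0.095 ]
ln [ 0.4994 -0.001   0.15  ] tool shift to z .15 [-0.001   0.0008 -0.0004]
ns [ 0.4862 -0.0943  0.15  ] tool shift to z .15 [-0.095  -0.006  -0.0005]
rn [ 0.4869 -0.1885  0.15  ] tool shift to z .15 [-0.189   0.0011 -0.0005]
rf [ 0.6146 -0.197   0.15  ] tool shift to z .15 [-0.1888  0.1291 -0.0008]
fs [ 0.6278 -0.1037  0.15  ] tool shift to z .15 [-0.0948  0.136  -0.0008]
lf [ 0.6271 -0.0095  0.15  ] tool shift to z .15 [-0.0008  0.1288 -0.0007]
```

View pics/w1.png

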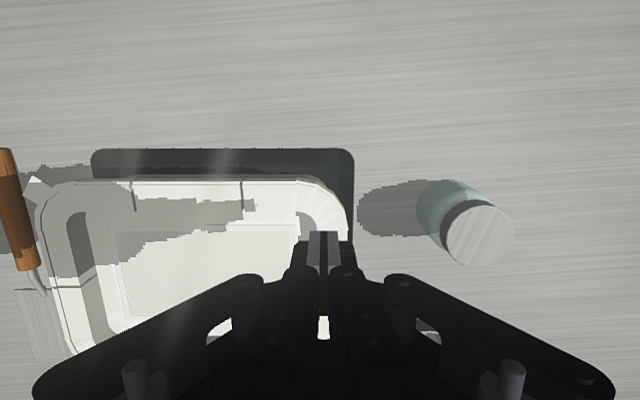

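The wrist view shows the fingertips over the left-near corner (about (325,240)), with the jar clear at (480,235). I'll press now.

arm_command:
  commands:
    - [-0.001,0.0,0.03,0,0,0,0]
    - [-0.001,0.0,0.06,0,0,0,0]
    - [-0.001,0,0.064,0,0,0,0]
    - [-0.001,0,0.067,0,0,0,0]
    - [-0.001,0,0.069,0,0,0,0]
    - [-0.001,0,0.071,0,0,0,0]

```text
t: 2.23
eef_pos: [0.4984, 0.0009, 0.0808]
eef_rot: [-2.291, -2.148, 0.0]
ft_force: [-4.8, 1.4, 5.1]
grip_width: -0.0001
```

arm_command:
  commands:
    - [0,0,0.002,0,0,0,0]
    - [0,0,0.004,0,0,0,0]
    - [0,0,0.005,0,0,0,0]
    - [0,0,0.005,0,0,0,0]

```text
t: 2.57
eef_pos: [0.5007, -0.0, 0.0759]
eef_rot: [2.291, 2.146, 0.003]
ft_force: [-1.5, 1.0, 4.6]
grip_width: -0.0001
```

arm_command:
  commands:
    - [0,0,0.002,0,0,0,0]
    - [0,0,0.003,0,0,0,0]
    - [0,0,0.003,0,0,0,0]

```text
t: 2.82
eef_pos: [0.5006, 0.0001, 0.0754]
eef_rot: [2.292, 2.147, 0.003]
ft_force: [-8.0, 2.5, 23.4]
grip_width: 0.0001
```

arm_command:
  commands:
    - [0,0,-0.015,0,0,0,0]
    - [0,0,-0.03,0,0,0,0]
    - [-0.032,-0.002,-0.03,0,0,0,0]
    - [-0.064,-0.005,-0.03,0,0,0,0]
    - [-0.095,-0.007,-0.03,0,0,0,0]
    - [-0.095,-0.007,-0.03,0,0,0,0]
    - [-0.095,-0.007,-0.03,0,0,0,0]

```text
t: 3.4
eef_pos: [0.4867, -0.0959, 0.102]
eef_rot: [2.295, 2.143, 0.002]
ft_force: [-0.1, 0.3, 0.1]
grip_width: 0.0003
```

```bash
python3 st.py
```

```text
t 3.4 tcp [ 0.4867 -0.0959  0.102 ] F [-0.1196  0.3487  0.1428] w 0.00028443292606810896 q [-0.3252  0.1569 -0.4698  0.9422  0.0003 -0.2564]
toolx ang 1.5020724297378336 want 1.5042963267948966 zaxis [ 0.0019 -0.0003 -1.    ] box xy [-0.0703 -0.0016]
ln [ 0.4994 -0.001   0.15  ] tool shift to z .15 [ 0.0956  0.0062 -0.048 ]
ns [ 0.4862 -0.0943  0.15  ] tool shift to z .15 [ 0.0016 -0.0006 -0.048 ]
rn [ 0.4869 -0.1885  0.15  ] tool shift to z .15 [-0.0924  0.0066 -0.0479]
rf [ 0.6146 -0.197   0.15  ] tool shift to z .15 [-0.0921  0.1346 -0.0477]
fs [ 0.6278 -0.1037  0.15  ] tool shift to z .15 [ 0.0019  0.1414 -0.0477]
lf [ 0.6271 -0.0095  0.15  ] tool shift to z .15 [ 0.0959  0.1342 -0.0477]
```

arm_command:
  commands:
    - [0.002,0,0.015,0,0,0,0]
    - [0.002,0,0.019,0,0,0,0]
    - [0.002,0,0.022,0,0,0,0]
    - [0.002,0,0.025,0,0,0,0]
    - [0.002,0,0.028,0,0,0,0]
    - [0.002,0,0.03,0,0,0,0]
    - [0.002,0,0.03,0,0,0,0]

```text
t: 3.98
eef_pos: [0.4863, -0.0918, 0.0755]
eef_rot: [-2.292, -2.149, 0.0]
ft_force: [-10.9, 3.8, 30.7]
grip_width: 0.0002
```

arm_command:
  commands:
    - [0,0,-0.015,0,0,0,0]
    - [0,0,-0.03,0,0,0,0]
    - [-0.032,0.002,-0.03,0,0,0,0]
    - [-0.064,0.005,-0.03,0,0,0,0]
    - [-0.094,0.007,-0.03,0,0,0,0]
    - [-0.094,0.007,-0.03,0,0,0,0]
    - [-0.094,0.007,-0.03,0,0,0,0]

```text
t: 4.57
eef_pos: [0.487, -0.1874, 0.1012]
eef_rot: [-2.295, -2.145, -0.0]
ft_force: [0.2, -0.1, -0.5]
grip_width: 0.0001
```

```bash
python3 st.py|grep -E "tcp|tool|rn"
```

```text
t 4.5667 tcp [ 0.487  -0.1874  0.1012] F [ 0.1832 -0.0944 -0.5362] w 5.4341454666708797e-05 q [-0.4914  0.2021 -0.4157  0.9533  0.0004 -0.424 ]
toolx ang 1.503370435123867 want 1.5042963267948966 zaxis [-0.0001  0.0005 -1.    ] box xy [-0.064  -0.0928]
ln [ 0.4994 -0.001   0.15  ] tool shift to z .15 [ 0.1868 -0.0002 -0.0487]
ns [ 0.4862 -0.0943  0.15  ] tool shift to z .15 [ 0.0928 -0.0071 -0.0487]
rn [ 0.4869 -0.1885  0.15  ] tool shift to z .15 [-0.0012 -0.0001 -0.0488]
rf [ 0.6146 -0.197   0.15  ] tool shift to z .15 [-0.0011  0.1279 -0.0488]
fs [ 0.6278 -0.1037  0.15  ] tool shift to z .15 [ 0.093   0.1349 -0.0487]
lf [ 0.6271 -0.0095  0.15  ] tool shift to z .15 [ 0.1869  0.1278 -0.0487]
```

arm_command:
  commands:
    - [-0.001,0,0.015,0,0,0,0]
    - [-0.001,0,0.019,0,0,0,0]
    - [-0.001,0,0.022,0,0,0,0]
    - [-0.001,0,0.025,0,0,0,0]
    - [-0.001,0,0.028,0,0,0,0]
    - [-0.001,0,0.03,0,0,0,0]
    - [-0.001,0,0.03,0,0,0,0]

```text
t: 5.15
eef_pos: [0.4865, -0.1867, 0.0753]
eef_rot: [-2.291, -2.148, 0.001]
ft_force: [-9.8, 4.9, 28.9]
grip_width: 0.0002
```

arm_command:
  commands:
    - [0,0,-0.015,0,0,0,0]
    - [0,0,-0.03,0,0,0,0]
    - [0,0.032,-0.03,0,0,0,0]
    - [0,0.064,-0.03,0,0,0,0]
    - [0,0.096,-0.03,0,0,0,0]
    - [0,0.128,-0.03,0,0,0,0]
    - [0,0.128,-0.03,0,0,0,0]
    - [0,0.128,-0.03,0,0,0,0]

```text
t: 5.82
eef_pos: [0.6155, -0.1952, 0.1005]
eef_rot: [-2.29, -2.149, 0.0]
ft_force: [-0.6, -0.3, -1.1]
grip_width: 0.0001
```

```bash
python3 st.py|grep -E "tcp|tool|rf"
```

```text
t 5.8167 tcp [ 0.6155 -0.1952  0.1005] F [-0.6021 -0.2847 -1.0545] w 6.599828088519214e-05 q [-0.4073  0.4036 -0.1371  1.0312  0.0002 -0.3434]
toolx ang 1.5068926576572712 want 1.5042963267948966 zaxis [-0.001   0.0007 -1.    ] box xy [ 0.0647 -0.0921]
ln [ 0.4994 -0.001   0.15  ] tool shift to z .15 [ 0.1865 -0.1283 -0.0492]
ns [ 0.4862 -0.0943  0.15  ] tool shift to z .15 [ 0.0925 -0.1356 -0.0493]
rn [ 0.4869 -0.1885  0.15  ] tool shift to z .15 [-0.0015 -0.1288 -0.0493]
rf [ 0.6146 -0.197   0.15  ] tool shift to z .15 [-0.0019 -0.0008 -0.0495]
fs [ 0.6278 -0.1037  0.15  ] tool shift to z .15 [ 0.0921  0.0064 -0.0494]
lf [ 0.6271 -0.0095  0.15  ] tool shift to z .15 [ 0.1861 -0.0003 -0.0494]
```

arm_command:
  commands:
    - [-0.002,-0.001,0.015,0,0,0,0]
    - [-0.002,-0.001,0.019,0,0,0,0]
    - [-0.002,-0.001,0.022,0,0,0,0]
    - [-0.002,-0.001,0.025,0,0,0,0]
    - [-0.002,-0.001,0.028,0,0,0,0]
    - [-0.002,-0.001,0.03,0,0,0,0]
    - [-0.002,-0.001,0.03,0,0,0,0]

```text
t: 6.4
eef_pos: [0.6126, -0.1977, 0.0753]
eef_rot: [-2.293, -2.147, 0.0]
ft_force: [-7.1, 2.5, 20.3]
grip_width: -0.0002
```

arm_command:
  commands:
    - [0,0,-0.015,0,0,0,0]
    - [0,0,-0.03,0,0,0,0]
    - [0.032,0.003,-0.03,0,0,0,0]
    - [0.064,0.006,-0.03,0,0,0,0]
    - [0.094,0.007,-0.03,0,0,0,0]
    - [0.094,0.007,-0.03,0,0,0,0]
    - [0.094,0.007,-0.03,0,0,0,0]

```text
t: 6.98
eef_pos: [0.6257, -0.1032, 0.101]
eef_rot: [-2.29, -2.149, 0.001]
ft_force: [-0.6, -0.2, 0.5]
grip_width: -0.0001
```

```bash
python3 st.py|grep -E "tcp|tool|fs"
```

```text
t 6.9833 tcp [ 0.6257 -0.1032  0.101 ] F [-0.5716 -0.1662  0.5147] w -5.98595509721585e-05 q [-0.2652  0.3847 -0.1641  1.0233 -0.0002 -0.202 ]
toolx ang 1.5076269570124206 want 1.5042963267948966 zaxis [-0.0014  0.0001 -1.    ] box xy [0.0688 0.0004]
ln [ 0.4994 -0.001   0.15  ] tool shift to z .15 [ 0.094  -0.1326 -0.0488]
ns [ 0.4862 -0.0943  0.15  ] tool shift to z .15 [ 0.0001 -0.1399 -0.0488]
rn [ 0.4869 -0.1885  0.15  ] tool shift to z .15 [-0.094  -0.1332 -0.0488]
rf [ 0.6146 -0.197   0.15  ] tool shift to z .15 [-0.0944 -0.0052 -0.0489]
fs [ 0.6278 -0.1037  0.15  ] tool shift to z .15 [-0.0004  0.0021 -0.049 ]
lf [ 0.6271 -0.0095  0.15  ] tool shift to z .15 [ 0.0936 -0.0046 -0.0489]
```

arm_command:
  commands:
    - [0,0.002,0.015,0,0,0,0]
    - [0,0.002,0.019,0,0,0,0]
    - [0,0.002,0.022,0,0,0,0]
    - [0,0.002,0.025,0,0,0,0]
    - [0,0.002,0.028,0,0,0,0]
    - [0,0.002,0.03,0,0,0,0]
    - [0,0.002,0.03,0,0,0,0]

```text
t: 7.57
eef_pos: [0.6287, -0.106, 0.0754]
eef_rot: [2.293, 2.145, -0.0]
ft_force: [-7.3, 0.7, 20.2]
grip_width: -0.0001
```

arm_command:
  commands:
    - [0,0,-0.015,0,0,0,0]
    - [0,0,-0.03,0,0,0,0]
    - [0.032,-0.002,-0.03,0,0,0,0]
    - [0.064,-0.005,-0.03,0,0,0,0]
    - [0.094,-0.007,-0.03,0,0,0,0]
    - [0.094,-0.007,-0.03,0,0,0,0]
    - [0.094,-0.007,-0.03,0,0,0,0]

```text
t: 8.15
eef_pos: [0.6271, -0.01, 0.1009]
eef_rot: [-2.291, -2.149, 0.002]
ft_force: [0.2, -0.7, 0.2]
grip_width: -0.0
```

```bash
python3 st.py|grep -E "tcp|tool|lf"
```

```text
t 8.15 tcp [ 0.6271 -0.01    0.1009] F [ 0.2391 -0.7177  0.1745] w -1.3226975083636637e-05 q [-0.1187  0.3736 -0.181   1.0174 -0.0007 -0.0547]
toolx ang 1.5067374971570417 want 1.5042963267948966 zaxis [-0.0012 -0.0005 -1.    ] box xy [0.064  0.0934]
ln [ 0.4994 -0.001   0.15  ] tool shift to z .15 [ 0.0009 -0.1281 -0.0489]
ns [ 0.4862 -0.0943  0.15  ] tool shift to z .15 [-0.0931 -0.1353 -0.0489]
rn [ 0.4869 -0.1885  0.15  ] tool shift to z .15 [-0.1871 -0.1286 -0.0488]
rf [ 0.6146 -0.197   0.15  ] tool shift to z .15 [-0.1875 -0.0006 -0.049 ]
fs [ 0.6278 -0.1037  0.15  ] tool shift to z .15 [-0.0935  0.0067 -0.049 ]
lf [ 0.6271 -0.0095  0.15  ] tool shift to z .15 [ 0.0005 -0.0001 -0.0491]
```

Press the last section, then retreat up and back toward the left so the top camera has a free view.

arm_command:
  commands:
    - [0,0,0.015,0,0,0,0]
    - [0,0,0.019,0,0,0,0]
    - [0,0,0.022,0,0,0,0]
    - [0,0,0.025,0,0,0,0]
    - [0,0,0.028,0,0,0,0]
    - [0,0,0.03,0,0,0,0]
    - [0,0,0.03,0,0,0,0]

```text
t: 8.73
eef_pos: [0.6282, -0.0119, 0.0753]
eef_rot: [2.293, 2.145, -0.0]
ft_force: [-7.2, -0.5, 19.2]
grip_width: 0.0
```

arm_command:
  commands:
    - [0,0,-0.02,0,0,0,0]
    - [0,0,-0.05,0,0,0,0]
    - [0,0,-0.085,0,0,0,0]
    - [0.01,0,-0.12,0,0,0,0]
    - [0.03,0,-0.15,0,0,0,0]
    - [0.065,-0.01,-0.165,0,0,0,0]
    - [0.1,-0.02,-0.17,0,0,0,0]
    - [0.135,-0.03,-0.17,0,0,0,0]

```text
t: 9.4
eef_pos: [0.6081, 0.1263, 0.2441]
eef_rot: [2.293, 2.142, 0.006]
ft_force: [0.8, 0.6, -0.4]
grip_width: 0.0
```

arm_command:
  commands:
    - [0.035,-0.015,0,0,0,0,0]
    - [0.07,-0.03,0,0,0,0,0]
    - [0.105,-0.045,0,0,0,0,0]
    - [0.14,-0.06,0,0,0,0,0]
    - [0.175,-0.075,0,0,0,0,0]
    - [0.205,-0.085,0,0,0,0,0]
    - [0.21,-0.09,0,0,0,0,0]
    - [0.21,-0.09,0,0,0,0,0]

```text
t: 10.07
eef_pos: [0.5296, 0.3427, 0.2408]
eef_rot: [-2.29, -2.15, 0.002]
ft_force: [0.2, -0.7, -0.5]
grip_width: -0.0002
```

```bash
python3 st.py|grep -E "tcp"
python3 - <<'E'
from workcell import read_camera, camera_params
from h import *
for n in ("scene","top"):
    p,d=read_camera(n); np.savez(f"{n}1.npz",p=p,d=d,**{k:np.array(v) for k,v in camera_params(n).items()})
C=np.array([.557,-.099]);a=-.0665;B=np.array([[np.cos(a),-np.sin(a)],[np.sin(a),np.cos(a)]])
for n in("top","scene"):
  A=[cloud(load(f"{n}{i}.npz")) for i in(0,1)]
  for nm,b in dict(ln=(-.064,.094),ns=(-.071,0),rn=(-.064,-.094),rf=(.064,-.094),fs=(.071,0),lf=(.064,.094),mid=(0,0)).items():
    w=C+B@np.array(b); r=[]
    for P in A:
        k=(np.hypot(*(P[...,:2]-w).transpose(2,0,1))<.008); r.append(np.nanmedian(P[k][:,2]))
    print(n,nm,np.round(r,4),'drop mm',round(1e3*(r[0]-r[1]),1))
t=load("top1.npz")['p'][120:290,280:500,::-1];s=load("scene1.npz")['p'][150:310,150:370,::-1]
cv2.imwrite('pics/fin_top.png',cv2.resize(t,None,fx=3.5,fy=3.5,interpolation=2));cv2.imwrite('pics/fin_scene.png',cv2.resize(s,None,fx=3.5,fy=3.5,interpolation=2))
d=cv2.absdiff(load("top0.npz")['p'],load("top1.npz")['p']).max(2)
cv2.imwrite('pics/diff.png',np.clip(d.astype(int)*3,0,255).astype(np.uint8))
E
```

```text
t 10.0667 tcp [0.5296 0.3427 0.2408] F [ 0.2121 -0.6857 -0.5238] w -0.00023911881385360918 q [ 0.472   0.283   0.0024  1.2914 -0.0002  0.5348]
top ln [0.0839 0.0772] drop mm 6.8
top ns [0.0841 0.0773] drop mm 6.8
top rn [0.0841 0.0776] drop mm 6.5
top rf [0.0845 0.0773] drop mm 7.1
top fs [0.0846 0.078 ] drop mm 6.7
top lf [0.0845 0.0776] drop mm 6.9
top mid [0.0677 0.068 ] drop mm -0.3
scene ln [0.0828 0.0764] drop mm 6.4
scene ns [0.0832 0.0759] drop mm 7.3
scene rn [0.0827 0.0753] drop mm 7.4
scene rf [0.0333 0.0294] drop mm 3.9
scene fs [0.0332 0.0319] drop mm 1.4
scene lf [0.0347 0.0317] drop mm 3.1
scene mid [0.0663 0.0663] drop mm 0.1
```

View pics/fin_top.png

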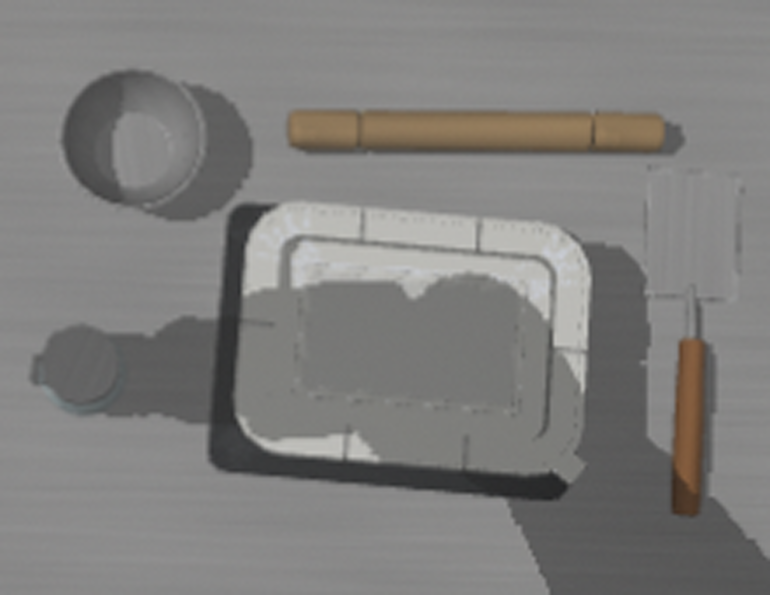

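View pics/diff.png

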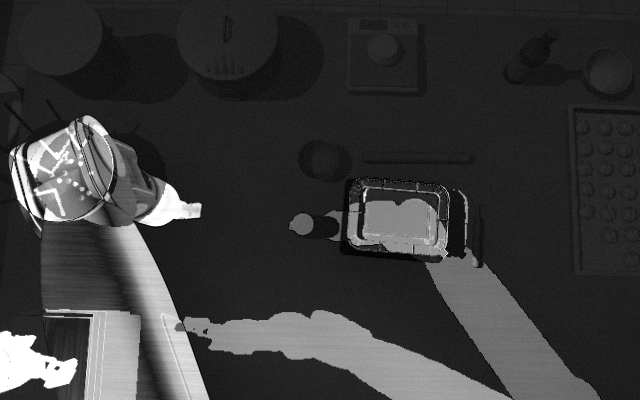

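View pics/fin_scene.png

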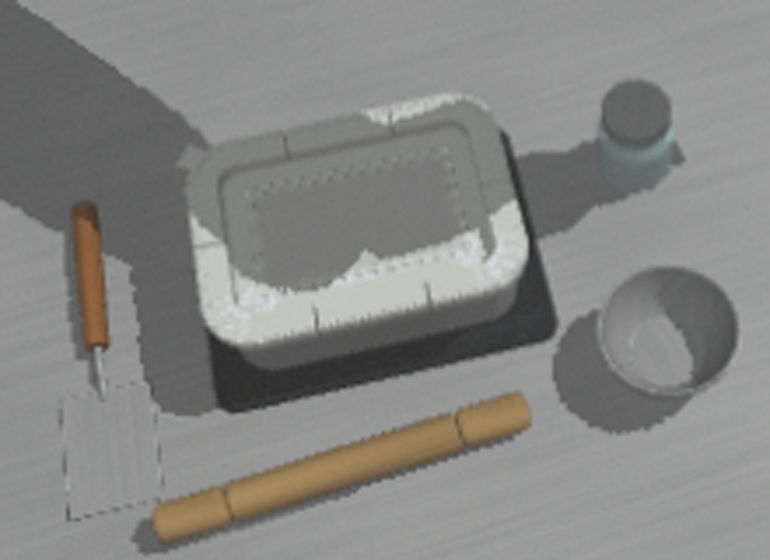

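The top-view depth shows all six sections 6.5–7.1 mm lower. The diff picture shows only the rim, the arm and shadows changing, so the bystanders have not moved. I'm handing in.

```bash
python3 -c "
from workcell import ticket; print(ticket.hand_in())"
```

```text
the job is handed in; nothing more can be done
None
```

All six rim sections are pressed shut, and I handed the job in at about 10 s with the hand clear of the box. I used the closed fingertips, in the order left_near, near_side, right_near, right_far, far_side, left_far.

- **Each press:** every section went down until it bottomed out, with the fingertips at about 75 mm above the table. The vertical force readings at the bottom were 19–31 N.
- **Final check, top camera:** depth showed every section 6.5–7.1 mm lower than at the start, with the lid middle unchanged. The before-and-after pictures showed no movement of the box, bowl, rolling pin, spatula or jar.
- **Check that disagreed:** the oblique scene camera confirmed the three near sections (6.4–7.4 mm). It gave only 1.4–3.9 mm for the three far ones. I set those aside because that camera also sees the box's side wall and mat there, so its absolute heights came out near 33 mm instead of about 83 mm.

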